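# Refit the sensor board in the blood analyser

### The arm

A 6-joint arm with a two-finger parallel gripper is mounted at the origin on the work surface. World frame = base frame: x ahead of the robot, y to its left, z up, the work surface at z = 0. Lengths are in m, angles in rad, forces in N, time in s.
With the tool pointing down it reaches from about 0.35 to 0.975 m from the base axis. Payload 7.1 kg.
Tool frame: the origin (TCP) lies midway between the tips of the shut fingers; the grasp point (between the pads) lies robot.hold_point_z behind it (robot.hold_point_z is the distance from the TCP to the grasp point, in m); z points along the fingers, y is the line along which they close (so a half turn about z gives the same grasp; the last joint's range is limited). The gripper opens to 88 mm and grips with 3 to 60 N. Pads are 20 mm wide; open, the fingers measure 115 mm over their backs; the gripper's body (75 mm by 178 mm) begins 61 mm behind the grasp point.
Start: joints at [1.308, 0.423, 1.63, -0, 1.089, -0.019], TCP at [0.151, 0.607, 0.223] pointing down, gripper open.
Joint ranges: [-3, 3], [-0.9, 2.11], [0.09, 2.58], [-1.31, 4.45], [0.11, 2.69], [-2.54, 2.54]. Speed limits (rad/s): [2.39, 2.39, 3.01, 3.14, 3.14, 3.14].

### API

Orientations are given as a rotation vector (axis times angle).
In Python, from bench import robot gives the robot as it stands. The module is installed in compiled form; this text tells all that it offers.
- The arm moves only by the tool send_rows, never from a script. Its argument "steps" is text: rows parted by semicolons, each of 6 numbers parted by spaces: the shift along the tool's x, y, z in units of 30 mm (1.0 is 30 mm), then the turn, a rotation vector about the tool's x, y, z in units of 5 degrees (1.0 is 5 degrees). In form: tx ty tz wx wy wz; .... A call has 1 to 5 rows; each row shifts and turns the commanded pose from where the row before left it, along the tool's axes as they then stand; what a row does not reach is not made up. A row lasts 1/12 s, in which the tool goes at most 41.7 mm and 7.16 degrees, less where a joint would pass 70% of its speed; a pose out of reach is approached as far as the arm can. A call is refused whole if a number of a shift passes 1 or a number of a turn 1, either way. A call with a gripper value outside its range is refused whole. "grip" is the closure in counts, from 0 (fully open) to 255 (shut), set as the call begins (left out, the last holds). The fingers move at their own pace and stop on an object; the grip force is fixed at half the most. Time passes only in rows, so rows that do not move let the fingers close. It gives the time, the measured TCP pose, the force, the opening and the grip force at its end, in the units of the state.
- robot.sense(): the state, without advancing time (a new reading comes with each control period).
- robot.snapshot(name): name is "scene" or "top" or "wrist"; returns a dict with "pixels" (420x560x3 uint8, red, green, blue), "z_map" (420x560 float32, m along the optical axis (not along the pixel's ray), 0 where there is no reading), "fx", "fy", "cx", "cy" (pixels), "world_from_camera" (4x4, takes a point from camera to world coordinates). Camera axes: x right, y down, z forward; pixel columns grow to the right and rows downward; lengths in m; the calibration is good to about 2 mm. The wrist camera is an equidistant fisheye: a pixel r from the principal point sees the ray r / f radians off the axis. A picture is of the moment at which its call begins.
- robot.sign_off(): hands the job in; it is judged then, once.
Trained networks look in a picture, given as the dict that the camera call returned (one of the last four; its "shot" number tells which), for a name from the list of things; names that differ only in an ending like _2 or _b are one class to them, and where a whole thing is asked for, a point or a joint stands for the part that bears it (a point fixed in the world has none). Each returns a list of dicts, best first, with "conf" (0 to 1); they miss things now and then, are a little off and sometimes report something else, mostly with a low value. They report only what shows in the picture. A call takes as long as a camera call. They do not tell look-alikes from the thing itself.
- robot.boxes_of(picture, name): "uv" ([column, row] in pixels, amid what is visible of it).
- robot.silhouettes(picture, name): "region" (420x560 bool, what is visible of it) and "uv" ([column, row] in pixels, amid what is visible of it).
The state is a dict: "time": time; "q": joint angles; "joint_vel": joint speeds; "effort": joint torques, N m; "tool_pos": TCP position; "eef_rot": TCP orientation; "wrist_force": force on the tool from outside, world axes, zero at the start; "wrist_torque": the same for the moment, N m; "grip_width": finger opening in m; "grasp_force": force on a finger pad.
Only numpy, scipy, OpenCV 4.12 (cv2) and the standard library are available. Lean on these libraries where they do the work, as an engineer would, in place of code of your own. Each camera call takes 0.05 s, during which the arm holds its last target. There are 200 camera calls.

### The job

Lift the sensor board out of its parking stand and slide it gently down the two card guides of the open blood analyser until it rests on its sockets, with the ejector levers still open. Then swing both ejector levers inward, without forcing them, all the way until you feel them at their stops, so that the board is pressed fully home and held there. Leave everything else on the desk where it is.

Things in the scene. Friction and masses are not known exactly. Their poses are not given: they have to be found in the camera images.
- board: the sensor board, loose, 130-210 g, upright: green, 130 wide (its y), 4 thick (x), 86 tall (z); aluminium handle on the middle of its top edge, 10 thick (x), 44 wide (y), z 86 to 116; under it a rail 10 thick, 80 wide, z 78 to 86. Origin: middle of its lower edge. Same both ways round. Starts standing in the stand's slot, lower edge 12 above the desk
- stand: grey plastic parking stand, fixed: base 80 x 110 x 12; two ribs 90 long (its y), 12 thick, rise to z = 40 and leave a 7 wide slot along its y, slot floor at z = 12. Origin: centre of the underside
- analyser: benchtop blood analyser, top cover off, fixed: white open housing 170 (x) x 200 (y), panels up to z = 96. Origin: centre of the underside, on the desk. The board goes in plane x = 0, its width along y. Steel towers with black card guides at y = +-58 to +-94, up to z = 104; ejector levers hinged on top of them (open, they reach out to y = +-120)
- slot (a point): middle of the mouth between the two guides: analyser x 0, y 0, z 104; axes as the analyser's. Each guide is an upright channel 6.4 wide (x), its bottom at y = +-66.3, lips 8.5 deep; its top 10 mm (z 94 to 104) flare to about 14 wide and 4 further out in y as a lead-in
- seat (a point): where the board's origin is when fully home: analyser x 0, y 0, z 18. Two black sprung sockets (at y = +-38, tops at z 22) hold the let-down board 4 mm higher, at z 22; they push back with about 8 N together at first touch, 16 N when home, and lift the board again unless the levers hold it down
- lever_left_pivot (a point): hinge axis (along analyser x) of the left lever: analyser x 0, y +82, z 107; does not move
- lever_right_pivot (a point): hinge axis (along analyser x) of the right lever: analyser x 0, y -82, z 107; does not move
- lever_left_tip (a point): free end of the left lever's aluminium handle, 60 from its pivot; handle 14 wide (x), 7 thick. Fully open it leans 35 degrees outward (to +y) from upright, closed 35 degrees inward. A nose 27 long at its foot comes down on the board's top corner and presses it home during the last 0.25 rad
- lever_right_tip (a point): free end of the right lever's handle: mirror image of the left (leans to -y when open)
- lever_left (a joint): angle of the left lever (rad): 0 fully open, 1.222 closed at its stop; starts at 0 to 0.12. Stiff hinge, 0.26 N m of friction (about 6 N at 45 from the pivot, 9 to 12 N while pressing the board down, more at the stop), stays where it is left; 15 N is ample, over 30 N damages it
- lever_right (a joint): angle of the right lever, same values
- tube_rack: bystander: white rack 70 x 130 with capped blood tubes, 106 tall
- slide_boxes: bystander: two stacked boxes of slides, 80 x 55 x 60
- stapler: bystander: grey stapler 130 x 34 x 45
- specimen_cup: bystander: clear specimen cup, 44 across, 55 tall, often between stand and analyser
- screwdriver: bystander: screwdriver 170 long, lying
- vent_cover: bystander: white vent cover 110 x 160 x 6, lying
- screw_dish: bystander: white dish 70 across, 22 tall
Things that resemble listed ones, but are neither listed nor needed, are in the scene too. Of the things shaped like the board, the green one is meant.

How it is judged:
By the outcome, as a careful person would: the job done as asked, in the order asked, and still so for the second after the job is handed in, with the robot touching nothing.
It also fails if it takes over 72 s, if anything falls off the work surface, if the arm or the gripper's body presses on something with over 40 N, if the wrist force passes 120 N, or if a joint passes its speed limit or range.

## Working session

There is one attempt and no reset: what is moved stays moved. The work goes in short steps, Python scripts to look and compute and a tool call to move; the robot and the scene stay as the last step left them, time stands still between calls to the robot, and variables do not carry over. Pictures are saved under pics/ and viewed, at most 10 in all, crops included, and the job is handed in when it is done.

Besides the shell and the picture viewer there is one more tool, called after ">>>" as name(argument=value, ...), one argument or row to a line, values as JSON. send_rows: Moves the arm, as the interface text tells. Its arguments: {"type":"object","properties":{"steps":{"type":"string"},"grip":{"type":"number"}},"required":["steps"]}

```bash
mkdir -p pics
cat > h.py <<'E'
import numpy as np, cv2
from bench import robot
from scipy.spatial.transform import Rotation as R
def snap(n,f=None):
    s=robot.snapshot(n)
    if f: cv2.imwrite('pics/'+f,s['pixels'][:,:,::-1])
    return s
def cloud(s):
    v,u=np.mgrid[0:420,0:560]; z=s['z_map']
    P=np.stack([(u-s['cx'])/s['fx']*z,(v-s['cy'])/s['fy']*z,z],-1)
    T=np.array(s['world_from_camera']); W=P@T[:3,:3].T+T[:3,3]; W[z==0]=np.nan
    return W
E
python3 - <<'E'
from h import *
print(robot.hold_point_z, robot.sense())
for n in ['scene','top']:
    s=snap(n,n+'0.png'); W=cloud(s); print(n,s['fx'],np.round(s['world_from_camera'],3).tolist())
    for t in ['board','stand','analyser','lever_left_tip','lever_right_tip','lever_left','specimen_cup','tube_rack']:
        for d in robot.boxes_of(s,t)[:3]:
            u,v=map(int,d['uv']); print(t,round(d['conf'],2),u,v,np.round(W[v,u],3))
E
```

```text
0.0187 {'time': 0.0, 'q': array([ 1.30799243e+00,  4.23865085e-01,  1.63072480e+00, -1.50152528e-05,
        1.08861797e+00, -1.89887539e-02]), 'joint_vel': array([-4.91027918e-04, -2.25511719e-03, -2.48603609e-04,  5.61367688e-04,
        5.05832919e-05,  6.28483220e-04]), 'effort': array([ 1.94450418e-03, -5.44625473e+01, -2.73662245e+01,  6.44229027e-02,
        2.28005630e-02, -1.48994441e-04]), 'tool_pos': array([0.1506985 , 0.60595359, 0.22187291]), 'eef_rot': array([-3.81999045e-01, -3.11806549e+00,  2.51477187e-03]), 'wrist_force': array([ 0.00489254,  0.47532814, -0.71647992]), 'wrist_torque': array([ 0.02901838, -0.02882802, -0.04339616]), 'grasp_force': 0.0, 'grip_width': 0.08779229825227969}
scene 386.66365447452233 [[-0.212, 0.682, -0.7, 1.294], [0.977, 0.156, -0.144, 0.161], [0.012, -0.714, -0.7, 0.814], [0.0, 0.0, 0.0, 1.0]]
board 0.77 358 259 [0.682 0.22  0.062]
board 0.74 417 204 [0.422 0.374 0.037]
board 0.57 362 181 [0.393 0.208 0.068]
stand 0.8 341 231 [0.552 0.17  0.01 ]
stand 0.5 238 171 [ 0.488 -0.141  0.117]
analyser 0.86 212 186 [ 0.453 -0.245  0.01 ]
lever_left_tip 0.49 237 171 [ 0.406 -0.175  0.046]
lever_left 0.5 242 169 [ 0.466 -0.137  0.108]
specimen_cup 0.57 284 213 [0.556 0.008 0.049]
tube_rack 0.64 456 262 [0.618 0.464 0.038]
top 466.0597491625925 [[0.007, -0.987, 0.162, 0.341], [-1.0, -0.005, 0.008, 0.006], [-0.007, -0.162, -0.987, 1.419], [0.0, 0.0, 0.0, 1.0]]
board 0.74 223 218 [0.525 0.184 0.124]
board 0.74 219 264 [ 0.402  0.21  -0.006]
board 0.62 156 255 [0.421 0.371 0.112]
stand 0.71 227 228 [0.51  0.186 0.015]
analyser 0.63 363 230 [ 0.506 -0.226  0.016]
lever_right_tip 0.68 400 227 [ 0.502 -0.31   0.129]
lever_right_tip 0.37 363 229 [ 0.509 -0.226  0.013]
lever_left 0.53 333 233 [ 0.483 -0.123  0.132]
specimen_cup 0.52 285 218 [0.536 0.01  0.056]
tube_rack 0.76 133 196 [0.59  0.448 0.105]
tube_rack 0.46 362 233 [ 0.497 -0.223  0.015]
```

View pics/scene0.png

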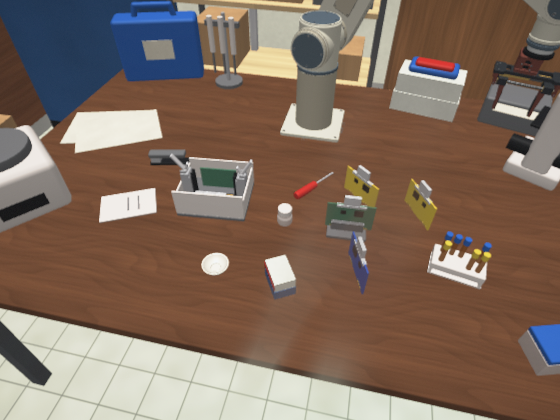

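View pics/top0.png

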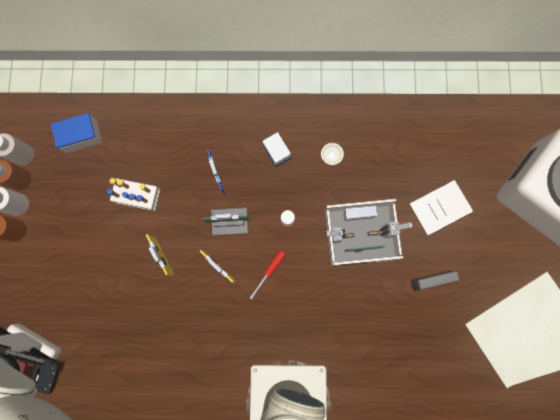

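The scene view shows these board-like things: green board in the stand (352,214), yellow (361,187), yellow (420,203), blue (358,260), and a green strip inside the analyser (218,177). I choose the green one in the grey stand, at top-view pixel (226,218). Next I'll measure it and the analyser, with one close crop to check.

Run:
```python
from h import *
S={n:snap(n) for n in ['scene','top']}
def rect(P):
    c,s,a=cv2.minAreaRect((P[:,:2]*1000).astype(np.float32)); return np.round(c,1),np.round(s,1),round(a,1)
for n,s in S.items():
    W=cloud(s).reshape(-1,3); C=s['pixels'].reshape(-1,3).astype(int)
    b=(abs(W[:,0]-.525)<.08)&(abs(W[:,1]-.19)<.09)
    for lo,hi in [(.105,.14),(.05,.097),(.03,.046)]:
        m=b&(W[:,2]>lo)&(W[:,2]<hi); print(n,'board z',lo,m.sum(),rect(W[m]) if m.sum()>4 else '',np.round(W[m].max(0),3),np.round(np.median(W[m],0),3))
    a=(abs(W[:,0]-.5)<.13)&(abs(W[:,1]+.22)<.15)
    m=a&(W[:,2]>.085)&(W[:,2]<.1)&(C.min(1)>150); print(n,'rim',m.sum(),rect(W[m]))
    m=a&(W[:,2]>.108); print(n,'lever pts',m.sum())
    for k in (0,1):
        mm=m&((W[:,1]>-.22)==(k==0)); print(np.round(np.median(W[mm],0),3), np.round(W[mm][np.argmax(W[mm][:,2])],3))
t=S['top']['pixels'][180:280,190:420]; sc=S['scene']['pixels'][140:260,160:400]
im=np.vstack([cv2.resize(t,(720,313),interpolation=2),cv2.resize(sc,(720,287) if 0 else (560,280),interpolation=2).copy() if 0 else cv2.resize(sc,(720,280),interpolation=2)])
cv2.imwrite('pics/crop1.png',im[:,:,::-1])
```

```text
scene board z 0.105 139 (array([532.1, 185.8]), array([14.2, 44.1]), 4.6) [0.538 0.208 0.129] [0.534 0.185 0.12 ]
scene board z 0.05 604 (array([531.6, 185.6]), array([ 14.6, 129.6]), 4.2) [0.54  0.25  0.097] [0.533 0.187 0.075]
scene board z 0.03 302 (array([538.2, 186.3]), array([ 20.4, 130. ]), 4.3) [0.55  0.251 0.046] [0.537 0.186 0.038]
scene rim 245 (array([ 492.2, -215.1]), array([172.3, 198.5]), 5.5)
scene lever pts 226
[ 0.487 -0.127  0.125] [ 0.481 -0.103  0.158]
[ 0.505 -0.311  0.13 ] [ 0.5   -0.33   0.158]
top board z 0.105 78 (array([530.9, 178.2]), array([10.7, 57.8]), 4.1) [0.536 0.207 0.134] [0.529 0.182 0.127]
top board z 0.05 107 (array([529.6, 184.3]), array([ 10.7, 128.3]), 5.8) [0.538 0.248 0.097] [0.529 0.18  0.078]
top board z 0.03 170 (array([530.3, 185.1]), array([ 31.1, 130.1]), 3.0) [0.547 0.25  0.046] [0.522 0.178 0.04 ]
top rim 245 (array([ 492.9, -216.4]), array([169.7, 196.4]), 5.7)
top lever pts 240
[ 0.483 -0.13   0.126] [ 0.48  -0.107  0.164]
[ 0.502 -0.308  0.13 ] [ 0.506 -0.329  0.162]
```

View pics/crop1.png

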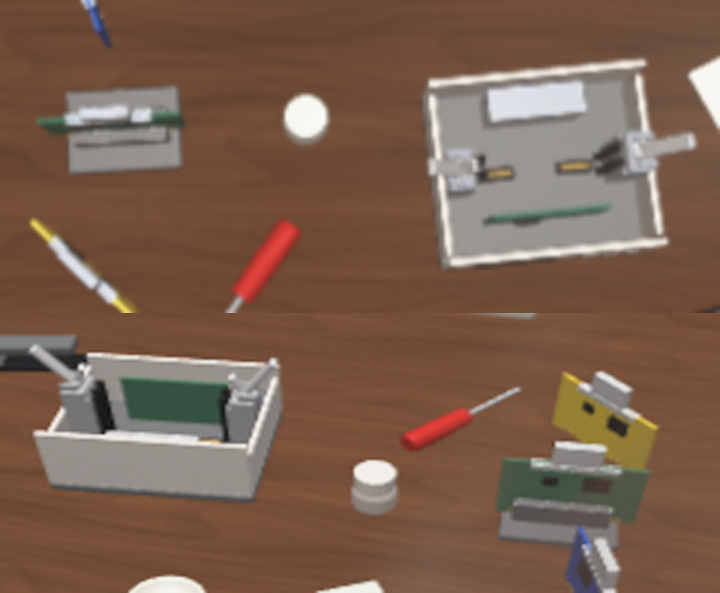

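The crop confirms the green board standing in the grey stand, with its handle at about (0.531, 0.185) and yaw about 4.3°. The analyser is centred at about (0.4925, -0.2158), yaw about 5.6°, levers open. The scratch planner below converts targets to rows.

```bash
cat >> h.py <<'E'
def fcloud(s):
    v,u=np.mgrid[0:420,0:560].astype(float); z=s['z_map']; x=u-s['cx'];y=v-s['cy']; r=np.hypot(x,y)+1e-9; t=np.tan(r/s['fx'])
    P=np.stack([x/r*t*z,y/r*t*z,z],-1); T=np.array(s['world_from_camera']); W=P@T[:3,:3].T+T[:3,3]; W[z==0]=np.nan
    return W
def pose(yaw,tilt=0):  # tool y at world angle yaw (deg), z down
    a=np.radians(yaw); y=np.array([np.cos(a),np.sin(a),0]); z=np.array([0,0,-1.]); x=np.cross(y,z)
    return R.from_matrix(np.stack([x,y,z],1))
def plan(p,yaw=None,n=None,start=None):
    st=robot.sense(); p0,R0=(st['tool_pos'],R.from_rotvec(st['eef_rot'])) if start is None else start
    R1=pose(yaw) if yaw is not None else R0
    d=(R0.inv()*R1).as_rotvec(); dp=np.array(p)-p0
    n=n or int(np.ceil(max(np.linalg.norm(dp)/.040, abs(d).max()/np.radians(4.95),1)))
    while True:
        rows=[]
        for i in range(n):
            Ri=R0*R.from_rotvec(d*i/n); t=Ri.inv().apply(dp/n)/.03
            rows.append(np.r_[t,np.degrees(d/n)/5])
        if np.abs(rows).max()<=1: break
        n+=1
    for k in range(0,n,5): print('; '.join(' '.join('%.3g'%round(x,3) for x in r) for r in rows[k:k+5]))
    return np.array(p),R1
E
python3 - <<'E'
from h import *
plan([.531,.185,.21],4.3)
E
```

```text
-0.826 -0.557 0.022 0 0 0.755; -0.861 -0.501 0.022 0 0 0.755; -0.892 -0.443 0.022 0 0 0.755; -0.919 -0.384 0.022 0 0 0.755; -0.942 -0.322 0.022 0 0 0.755
-0.961 -0.26 0.022 0 0 0.755; -0.976 -0.196 0.022 0 0 0.755; -0.987 -0.131 0.022 0 0 0.755; -0.994 -0.066 0.022 0 0 0.755; -0.996 -0 0.022 0 0 0.755
-0.994 0.065 0.022 0 0 0.755; -0.987 0.131 0.022 0 0 0.755; -0.976 0.195 0.022 0 0 0.755; -0.961 0.259 0.022 0 0 0.755; -0.942 0.322 0.022 0 0 0.755
-0.919 0.383 0.022 0 0 0.755; -0.892 0.443 0.022 0 0 0.755; -0.861 0.501 0.022 0 0 0.755; -0.826 0.556 0.022 0 0 0.755
```

>>> send_rows(
  steps="-0.83 -0.56 0.02 0 0 0.75; -0.86 -0.5 0.02 0 0 0.75; -0.89 -0.44 0.02 0 0 0.75; -0.92 -0.38 0.02 0 0 0.75; -0.94 -0.32 0.02 0 0 0.75",
  grip=0,
)

```text
time: 1.42
tool_pos: [0.2518, 0.4948, 0.2197]
eef_rot: [0.889, 3.013, 0.0]
wrist_force: [-0.1, 1.1, -0.1]
grip_width: 0.0878
grasp_force: 0.0
```

>>> send_rows(
  steps="-0.96 -0.26 0.02 0 0 0.75; -0.98 -0.2 0.02 0 0 0.75; -0.99 -0.13 0.02 0 0 0.75; -0.99 -0.07 0.02 0 0 0.75; -1 0 0.02 0 0 0.75",
)

```text
time: 1.83
tool_pos: [0.3523, 0.3839, 0.2168]
eef_rot: [1.368, 2.828, 0.001]
wrist_force: [0.3, 0.1, -0.8]
grip_width: 0.0879
grasp_force: 0.0
```

>>> send_rows(
  steps="-0.99 0.07 0.02 0 0 0.76; -0.99 0.13 0.02 0 0 0.76; -0.98 0.2 0.02 0 0 0.76; -0.96 0.26 0.02 0 0 0.76; -0.94 0.32 0.02 0 0 0.76",
)

```text
time: 2.25
tool_pos: [0.453, 0.2733, 0.2138]
eef_rot: [1.817, 2.563, 0.001]
wrist_force: [-0.0, 0.4, -0.6]
grip_width: 0.0879
grasp_force: 0.0
```

>>> send_rows(
  steps="-0.92 0.38 0.02 0 0 0.76; -0.89 0.44 0.02 0 0 0.76; -0.86 0.5 0.02 0 0 0.76; -0.83 0.56 0.02 0 0 0.76; 0 0 0 0 0 0",
)

```text
time: 2.67
tool_pos: [0.5353, 0.1827, 0.2115]
eef_rot: [2.142, 2.296, 0.002]
wrist_force: [0.2, 0.1, 0.1]
grip_width: 0.0879
grasp_force: 0.0
```

Run:
```python
from h import *
st=robot.sense(); print(st['time'],st['tool_pos'],R.from_rotvec(st['eef_rot']).as_matrix().round(3).tolist())
s=snap('wrist','w1.png'); W=fcloud(s).reshape(-1,3); C=s['pixels'].reshape(-1,3)
print(s['fx'],s['cx'],np.round(s['world_from_camera'],3).tolist())
b=(abs(W[:,0]-.531)<.05)&(abs(W[:,1]-.185)<.08)
for lo,hi in [(.122,.135),(.09,.104)]:
    m=b&(W[:,2]>lo)&(W[:,2]<hi); c,sz,a=cv2.minAreaRect((W[m][:,:2]*1000).astype(np.float32)); print(lo,m.sum(),c,sz,a,np.median(W[m],0),W[m][:,2].max())
```

```text
2.6667 [0.53529284 0.18272708 0.21146975] [[-0.069, 0.998, 0.002], [0.998, 0.069, -0.001], [-0.001, 0.002, -1.0]]
325.19226210127806 282.6422225759779 [[0.998, 0.066, 0.019, 0.531], [0.069, -0.964, -0.256, 0.252], [0.002, 0.257, -0.966, 0.373], [0.0, 0.0, 0.0, 1.0]]
0.122 672 (530.5772094726562, 184.7494659423828) (9.458154678344727, 43.973480224609375) 3.507791519165039 [0.53035347 0.1861767  0.12772385] 0.12970998762153116
0.09 615 (530.4417724609375, 184.5643768310547) (9.556779861450195, 128.21002197265625) 3.499323606491089 [0.52933276 0.21286233 0.09780579] 0.10255895799003156
```

View pics/w1.png

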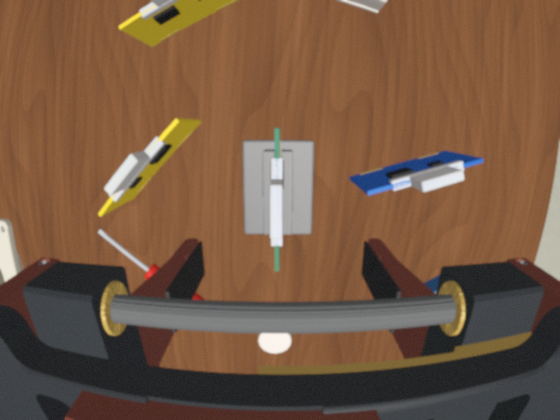

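The wrist view shows the green board in the stand at (277,200), with the handle centred at (0.5306, 0.1848), yaw about 3.7°. Nothing is near the finger path, so I descend.

Run:
```python
from h import *
plan([.5306,.1848,.097],3.8,5)
```

```text
0.006 -0.02 0.762 0.001 0 0.013; 0.006 -0.02 0.762 0.001 0 0.013; 0.006 -0.02 0.762 0.001 0 0.013; 0.006 -0.02 0.762 0.001 0 0.013; 0.006 -0.02 0.762 0.001 0 0.013
```

>>> send_rows(
  steps="0.01 -0.03 0.77 0 0 0; 0.01 -0.03 0.77 0 0 0; 0.01 -0.02 0.77 0 0 0.03; 0.01 -0.02 0.77 0 0 0.03; 0 -0.02 0.76 0 0 0",
)

```text
time: 3.13
tool_pos: [0.5275, 0.1877, 0.0952]
eef_rot: [-2.14, -2.3, -0.0]
wrist_force: [0.8, 0.1, -0.7]
grip_width: 0.0878
grasp_force: 0.0
```

>>> send_rows(
  steps="0 0 0 0 0 0; 0 0 0 0 0 0; 0 0 0 0 0 0; 0 0 0 0 0 0; 0 0 0 0 0 0",
  grip=255,
)

```text
time: 3.55
tool_pos: [0.5294, 0.1873, 0.0976]
eef_rot: [2.141, 2.298, 0.004]
wrist_force: [0.3, 0.6, 0.7]
grip_width: 0.058
grasp_force: 0.0
```

>>> send_rows(
  steps="0 0 0 0 0 0; 0 0 0 0 0 0; 0 0 0 0 0 0; 0 0 0 0 0 0; 0 0 0 0 0 0",
)

```text
time: 3.97
tool_pos: [0.5285, 0.1867, 0.0962]
eef_rot: [2.142, 2.298, 0.0]
wrist_force: [0.3, 0.3, -0.1]
grip_width: 0.0243
grasp_force: 0.0
```

>>> send_rows(
  steps="-0.05 0.05 0 0 0 0; 0 0 0 0 0 0; 0 0 0 0 0 0; 0 0 0 0 0 0; 0 0 0 0 0 0",
)

```text
time: 4.38
tool_pos: [0.5301, 0.1852, 0.096]
eef_rot: [2.142, 2.298, -0.0]
wrist_force: [0.2, -0.6, -0.8]
grip_width: 0.01
grasp_force: 30.0
```

>>> send_rows(
  steps="0 0 -0.1 0 0 0; 0 0 -0.2 0 0 0; 0 0 -0.4 0 0 0; 0 0 -0.4 0 0 0; 0 0 -0.4 0 0 0",
)

```text
time: 4.8
tool_pos: [0.5302, 0.1855, 0.1427]
eef_rot: [2.142, 2.298, 0.001]
wrist_force: [0.2, -0.1, -0.9]
grip_width: 0.0098
grasp_force: 30.0
```

Run:
```python
from h import *
a=plan([.530,.185,.265],3.8)
print()
a=plan([.4945,-.12,.275],5.6,start=a)
```

```text
-0.003 -0.001 -0.816 0.001 -0 0.009; -0.003 -0.001 -0.816 0.001 -0 0.009; -0.003 -0.001 -0.816 0.001 -0 0.009; -0.003 -0.001 -0.816 0.001 -0 0.009; -0.003 -0.001 -0.816 0.001 -0 0.009

-0.915 -0.169 -0.03 0 0 -0.033; -0.915 -0.171 -0.03 0 0 -0.033; -0.914 -0.174 -0.03 0 0 -0.033; -0.914 -0.176 -0.03 0 0 -0.033; -0.913 -0.179 -0.03 0 0 -0.033
-0.913 -0.182 -0.03 0 0 -0.033; -0.912 -0.184 -0.03 0 0 -0.033; -0.912 -0.187 -0.03 0 0 -0.033; -0.911 -0.189 -0.03 0 0 -0.033; -0.91 -0.192 -0.03 0 0 -0.033
-0.91 -0.195 -0.03 0 0 -0.033
```

>>> send_rows(
  steps="0 0 -0.8 0 0 0; 0 0 -0.8 0 0 0; 0 0 -0.8 0 0 0; 0 0 -0.8 0 0 0; 0 0 -0.8 0 0 0",
)

```text
time: 5.22
tool_pos: [0.5299, 0.1853, 0.2638]
eef_rot: [2.141, 2.298, 0.002]
wrist_force: [0.1, 0.1, -1.4]
grip_width: 0.0096
grasp_force: 30.0
```

>>> send_rows(
  steps="-0.5 -0.1 -0.03 0 0 0; -0.9 -0.17 -0.03 0 0 -0.04; -0.9 -0.17 -0.03 0 0 -0.04; -0.9 -0.17 -0.03 0 0 -0.04; -0.9 -0.17 -0.03 0 0 -0.04",
)

```text
time: 5.63
tool_pos: [0.5148, 0.0592, 0.2655]
eef_rot: [-2.125, -2.314, 0.001]
wrist_force: [-0.2, -0.1, -2.2]
grip_width: 0.0098
grasp_force: 30.0
```

>>> send_rows(
  steps="-0.9 -0.18 -0.03 0 0 -0.04; -0.9 -0.18 -0.03 0 0 -0.04; -0.9 -0.18 -0.03 0 0 -0.04; -0.9 -0.18 -0.03 0 0 -0.04; -0.9 -0.19 -0.03 0 0 -0.04",
)

```text
time: 6.05
tool_pos: [0.4997, -0.0778, 0.27]
eef_rot: [-2.105, -2.332, 0.001]
wrist_force: [0.4, 0.3, -1.2]
grip_width: 0.0099
grasp_force: 30.0
```

>>> send_rows(
  steps="-0.9 -0.19 -0.03 0 0 0; -0.5 -0.1 0 0 0 0; 0 0 0 0 0 0; 0 0 0 0 0 0; 0 0 0 0 0 0",
)

```text
time: 6.47
tool_pos: [0.4961, -0.1183, 0.2709]
eef_rot: [-2.106, -2.331, -0.0]
wrist_force: [-0.1, 0.2, -1.4]
grip_width: 0.0098
grasp_force: 30.0
```

Run:
```python
from h import *
st=robot.sense(); print(st['time'],st['tool_pos'],st['wrist_force'],R.from_rotvec(st['eef_rot']).as_matrix().round(4).tolist())
s=snap('wrist','w2.png'); W=fcloud(s); np.savez('w2.npz',W=W,C=s['pixels'])
s=snap('top'); W=cloud(s).reshape(-1,3)
p=st['tool_pos']
m=(abs(W[:,0]-p[0])<.05)&(abs(W[:,1]-p[1])<.1)&(W[:,2]>.15)&(W[:,2]<.285); print(m.sum(),cv2.minAreaRect((W[m][:,:2]*1000).astype(np.float32)))
```

```text
6.4667 [ 0.4961202  -0.11834112  0.27086103] [-0.13387126  0.18231276 -1.40783467] [[-0.1013, 0.9949, -0.0004], [0.9949, 0.1013, 0.0004], [0.0004, -0.0003, -1.0]]
45 ((488.4815673828125, -83.8246078491211), (61.769996643066406, 15.743879318237305), 75.96564483642578)
```

View pics/w2.png

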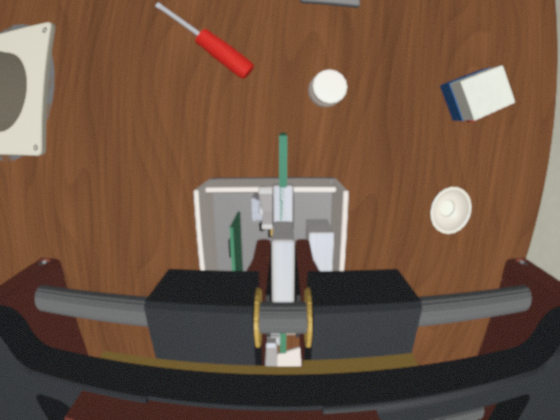

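The view shows the board in hand at (283,230), the analyser rim's near edge at row 188, and the left tower at (258,208). The offset is parallax, so I compute it from the clouds.

Run:
```python
from h import *
d=np.load('w2.npz'); W=d['W'].reshape(-1,3); C=d['C'].reshape(-1,3).astype(int)
a=(abs(W[:,0]-.4925)<.11)&(W[:,1]<-.09)&(W[:,1]>-.34)
def fit(m,k):  # line fit x=f(y) or y=f(x)
    P=W[m]; i,j=(1,0) if k=='y' else (0,1)
    c=np.polyfit(P[:,i],P[:,j],1); r=abs(np.polyval(c,P[:,i])-P[:,j]); q=r<.003; c=np.polyfit(P[q,i],P[q,j],1); return c,q.sum(),np.degrees(np.arctan(c[0]))
rim=a&(W[:,2]>.088)&(W[:,2]<.102)&(C.min(1)>150)
A=np.radians(5.6); e=np.array([[np.cos(A),np.sin(A)],[-np.sin(A),np.cos(A)]]); L=(W[:,:2]-[.4925,-.2158])@e.T
for n,m in [('-x',rim&(L[:,0]<-.075)),('+x',rim&(L[:,0]>.075)),('+y',rim&(L[:,1]>.09))]:
    print(n,m.sum(),np.round(L[m].min(0),4),np.round(L[m].max(0),4),fit(m,'y' if 'x' in n else 'x')[2] if m.sum()>20 else '')
for lo,hi in [(.098,.107),(.11,.17)]:
  for sg in (1,-1):
    t=a&(W[:,2]>lo)&(W[:,2]<hi)&(abs(L[:,0])<.035)&(L[:,1]*sg>.04)&(L[:,1]*sg<.135); print('tower/lever',lo,sg,t.sum(),np.round(np.percentile(L[t],[2,50,98],axis=0),4).tolist() if t.sum() else '')
st=robot.sense(); p=st['tool_pos']
for lo,hi in [(.285,.31),(.255,.28)]:
    b=(abs(W[:,0]-p[0])<.03)&(abs(W[:,1]-p[1])<.08)&(W[:,2]>lo)&(W[:,2]<hi); print('board',lo,b.sum(),cv2.minAreaRect((W[b][:,:2]*1000).astype(np.float32)) if b.sum()>5 else '')
g=(C[:,1]>C[:,0]+15)&(C[:,1]>C[:,2]+5)&(W[:,2]>.2)&(abs(W[:,0]-p[0])<.04); print('green',g.sum(),cv2.minAreaRect((W[g][:,:2]*1000).astype(np.float32)),np.percentile(W[g],[2,98],axis=0).round(4).tolist(),fit(g,'y')[2])
```

```text
-x 121 [-0.0854  0.0016] [-0.0797  0.0971] -6.208133713946199
+x 426 [0.0774 0.0061] [0.0848 0.0984] -6.023620428880645
+y 53 [-0.0848  0.09  ] [0.0829 0.0984] 5.853796654888049
tower/lever 0.098 1 160 [[-0.0188, 0.0562], [-0.0145, 0.0732], [-0.0083, 0.0915]]
tower/lever 0.098 -1 10 [[0.0, -0.0944], [0.0054, -0.0782], [0.0084, -0.0773]]
tower/lever 0.11 1 560 [[-0.0145, 0.0686], [-0.0031, 0.0874], [0.0033, 0.1129]]
tower/lever 0.11 -1 342 [[-0.0058, -0.1011], [0.0014, -0.0917], [0.0075, -0.0724]]
board 0.285 2616 ((496.0102844238281, -112.51463317871094), (28.404314041137695, 27.664609909057617), 52.076053619384766)
board 0.255 1625 ((494.9745788574219, -118.93311309814453), (129.3829803466797, 27.473283767700195), 86.4594955444336)
green 562 ((491.0212707519531, -119.4189224243164), (14.640009880065918, 130.1545867919922), 5.675081729888916) [[0.4887, -0.1816, 0.2712], [0.5039, -0.0543, 0.337]] -5.753167392389085
```

Run:
```python
from h import *
a=plan([.4925,-.2162,.271],6.0)
print()
a=plan([.4925,-.2162,.196],6.0,start=a)
```

```text
-0.812 -0.117 -0.001 -0.001 -0.001 -0.006; -0.812 -0.117 -0.001 -0.001 -0.001 -0.006; -0.812 -0.117 -0.001 -0.001 -0.001 -0.006; -0.812 -0.118 -0.001 -0.001 -0.001 -0.006

0 0 0.833 0 0 0; 0 0 0.833 0 0 0; 0 0 0.833 0 0 0
```

>>> send_rows(
  steps="-0.81 -0.12 0 0 0 -0.01; -0.81 -0.12 0 0 0 -0.01; -0.81 -0.12 0 0 0 -0.01; -0.81 -0.11 0 0 0 -0.01; 0 0 0 0 0 0",
)

```text
time: 6.98
tool_pos: [0.493, -0.2191, 0.271]
eef_rot: [2.101, 2.334, -0.001]
wrist_force: [0.3, 0.2, -2.4]
grip_width: 0.0099
grasp_force: 30.0
```

>>> send_rows(
  steps="0 0 0.6 0 0 0; 0 0 0.7 0 0 0; 0 0 0.7 0 0 0; 0 0 0.4 0 0 0; 0 0 0 0 0 0",
)

```text
time: 7.4
tool_pos: [0.4911, -0.2147, 0.1963]
eef_rot: [-2.096, -2.333, 0.002]
wrist_force: [-0.7, 0.0, -1.8]
grip_width: 0.0094
grasp_force: 30.0
```

Run:
```python
from h import *
st=robot.sense(); print(st['time'],st['tool_pos'],st['wrist_force'],R.from_rotvec(st['eef_rot']).as_matrix().round(4)[:,1])
s=snap('scene'); t=snap('top'); w=snap('wrist')
im=np.hstack([cv2.resize(s['pixels'][110:220,150:270],(436,400),interpolation=2),cv2.resize(w['pixels'][40:290,170:395],(360,400),interpolation=2)])
cv2.imwrite('pics/c3.png',im[:,:,::-1])
W=cloud(s).reshape(-1,3); C=s['pixels'].reshape(-1,3).astype(int); p=st['tool_pos']
g=(W[:,2]>.125)&(W[:,2]<.18)&(abs(W[:,0]-p[0])<.04)&(abs(W[:,1]-p[1])<.075)&(C[:,1]>C[:,0]+10)
print(g.sum(),np.round(np.percentile(W[g],[1,50,99],axis=0),4).tolist(), cv2.minAreaRect((W[g][:,:2]*1000).astype(np.float32)))
# black guides / towers visible
b=(W[:,2]>.06)&(W[:,2]<.106)&(C.max(1)<60)&(abs(W[:,0]-p[0])<.06)&(abs(W[:,1]-p[1])<.11); print('black',b.sum())
A=np.radians(6); L=(W[:,:2]-[.4925,-.2162])@np.array([[np.cos(A),np.sin(A)],[-np.sin(A),np.cos(A)]]).T
for sg in (1,-1):
    k=b&(L[:,1]*sg>0)
    if k.sum(): print(np.round(np.percentile(L[k],[2,50,98],axis=0),4).tolist())
    k=(W[:,2]>.06)&(W[:,2]<.103)&(abs(L[:,0])<.03)&(L[:,1]*sg>.052)&(L[:,1]*sg<.097); print('tower',k.sum(),np.round(np.percentile(L[k],[2,50,98],axis=0),4).tolist())
```

```text
7.4 [ 0.49107347 -0.21473483  0.19625759] [-0.66312826  0.02577287 -1.76849526] [ 0.9943  0.1065 -0.0046]
640 [[0.4835, -0.2755, 0.1256], [0.4924, -0.2147, 0.1504], [0.5001, -0.1501, 0.1796]] ((491.5804138183594, -213.51922607421875), (10.575580596923828, 129.3610382080078), 6.535869121551514)
black 88
[[-0.0096, 0.0574], [0.0067, 0.0613], [0.0108, 0.0662]]
tower 190 [[-0.0183, 0.0585], [0.0149, 0.0795], [0.0203, 0.0959]]
[[-0.0109, -0.0655], [0.0056, -0.0604], [0.0104, -0.0581]]
tower 214 [[-0.012, -0.0952], [0.0138, -0.0717], [0.0197, -0.0583]]
```

View pics/c3.png

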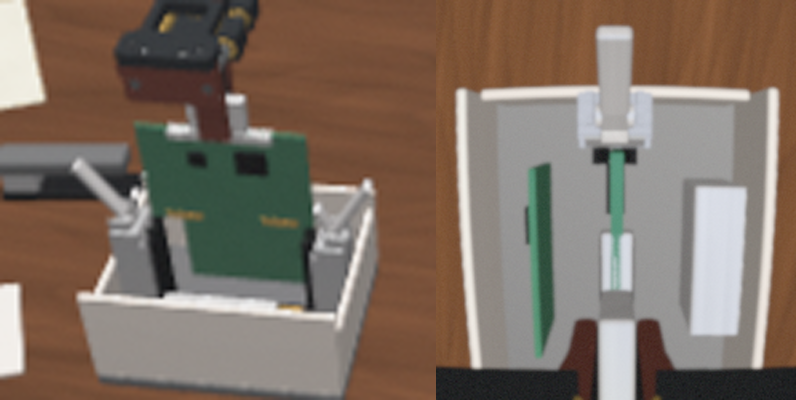

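The crop shows the board hanging between the towers. Seen from the wrist, its edge (616,150) points at the guide notch (615,155). I let it settle, then creep down.

>>> send_rows(
  steps="0 0 0 0 0 0; 0 0 0 0 0 0; 0 0 0 0 0 0",
)

```text
time: 7.8
tool_pos: [0.4932, -0.2169, 0.1999]
eef_rot: [2.1, 2.334, 0.001]
wrist_force: [0.1, -0.3, -1.2]
grip_width: 0.0101
grasp_force: 30.0
```

Run:
```python
from h import *
st=robot.sense(); print(st['time'],st['tool_pos'],st['wrist_force'],R.from_rotvec(st['eef_rot']).as_matrix().round(4).tolist())
plan([.4925,-.2160,.186],6.0,2)
w=snap('wrist'); W=fcloud(w).reshape(-1,3); C=w['pixels'].reshape(-1,3).astype(int)
A=np.radians(6); L=(W[:,:2]-[.4925,-.2162])@np.array([[np.cos(A),np.sin(A)],[-np.sin(A),np.cos(A)]]).T
g=(W[:,2]>.16)&(W[:,2]<.215)&(abs(L[:,0])<.03)&(abs(L[:,1])<.075)&(C[:,1]>C[:,0]+10); print('green',g.sum(),np.round(np.percentile(L[g],[2,50,98],axis=0),4).tolist(), cv2.minAreaRect((L[g]*1000).astype(np.float32)))
k=(W[:,2]>.06)&(W[:,2]<.11)&(C.max(1)<60)&(abs(L[:,0])<.03)&(L[:,1]>.05)&(L[:,1]<.1); print('black',k.sum(),np.round(np.percentile(L[k],[2,50,98],axis=0),4).tolist())
k=(W[:,2]>.095)&(W[:,2]<.108)&(abs(L[:,0])<.03)&(L[:,1]>.05)&(L[:,1]<.1); print('tower',k.sum(),np.round(np.percentile(L[k],[2,50,98],axis=0),4).tolist())
k=(W[:,2]>.125)&(W[:,2]<.165)&(abs(L[:,0])<.03)&(L[:,1]>.08)&(L[:,1]<.13); print('lever',k.sum(),np.round(np.percentile(np.c_[L,W[:,2]][k],[2,50,98],axis=0),4).tolist())
```

```text
7.8 [ 0.49315717 -0.2168808   0.19987444] [ 0.10680577 -0.31057948 -1.16651997] [[-0.1052, 0.9944, 0.0015], [0.9944, 0.1053, -0.0007], [-0.0008, 0.0014, -1.0]]
0.016 -0.01 0.231 0.008 0.005 0.004; 0.016 -0.01 0.231 0.008 0.005 0.004
green 799 [[-0.0011, -0.0649], [0.0008, 0.0398], [0.0028, 0.0637]] ((1.1032919883728027, -1.249755859375), (4.670982837677002, 130.083251953125), 0.09140489995479584)
black 115 [[-0.0096, 0.0575], [-0.0042, 0.0608], [0.0094, 0.0633]]
tower 850 [[-0.0181, 0.0569], [-0.0037, 0.072], [0.0171, 0.0913]]
lever 939 [[-0.0069, 0.0884, 0.1263], [-0.0, 0.1013, 0.1473], [0.0064, 0.1131, 0.1593]]
```

>>> send_rows(
  steps="0 -0.04 0.2 0 0 0; 0 0 0.2 0 0 0; 0 0 0.1 0 0 0; 0 0 0 0 0 0; 0 0 0 0 0 0",
)

```text
time: 8.27
tool_pos: [0.4912, -0.2168, 0.1835]
eef_rot: [-2.101, -2.334, 0.0]
wrist_force: [0.2, 0.1, -1.1]
grip_width: 0.0098
grasp_force: 30.0
```

>>> send_rows(
  steps="0 0 0.08 0 0 0; 0 0 0.08 0 0 0; 0 0 0.08 0 0 0; 0 0 0.08 0 0 0; 0 0 0 0 0 0",
)

```text
time: 8.68
tool_pos: [0.4912, -0.2168, 0.1738]
eef_rot: [-2.101, -2.335, 0.0]
wrist_force: [0.6, 0.3, -1.7]
grip_width: 0.0098
grasp_force: 30.0
```

>>> send_rows(
  steps="0 0 0.1 0 0 0; 0 0 0.1 0 0 0; 0 0 0.15 0 0 0; 0 0 0.15 0 0 0; 0 0 0.1 0 0 0",
)

```text
time: 9.1
tool_pos: [0.4912, -0.2168, 0.1557]
eef_rot: [-2.101, -2.335, 0.0]
wrist_force: [-0.4, 0.3, -2.4]
grip_width: 0.0101
grasp_force: 30.0
```

>>> send_rows(
  steps="0 0 0.2 0 0 0; 0 0 0.2 0 0 0; 0 0 0.2 0 0 0; 0 0 0.2 0 0 0; 0 0 0.2 0 0 0",
)

```text
time: 9.52
tool_pos: [0.4914, -0.2169, 0.1256]
eef_rot: [-2.101, -2.335, 0.0]
wrist_force: [0.2, 0.2, -2.6]
grip_width: 0.0096
grasp_force: 30.0
```

>>> send_rows(
  steps="0 0 0.1 0 0 0; 0 0 0.1 0 0 0; 0 0 0.05 0 0 0; 0 0 0 0 0 0; 0 0 0 0 0 0",
)

```text
time: 9.93
tool_pos: [0.4916, -0.217, 0.119]
eef_rot: [2.101, 2.335, 0.0]
wrist_force: [-0.4, -0.4, -1.8]
grip_width: 0.0099
grasp_force: 30.0
```

Board bottom is at about z 0.034. I creep down from here until touch.

>>> send_rows(
  steps="0 0 0.06 0 0 0; 0 0 0.06 0 0 0; 0 0 0.06 0 0 0; 0 0 0.06 0 0 0; 0 0 0 0 0 0",
)

```text
time: 10.35
tool_pos: [0.4912, -0.2168, 0.1113]
eef_rot: [-2.101, -2.335, 0.0]
wrist_force: [-0.4, -0.3, -2.1]
grip_width: 0.0096
grasp_force: 30.0
```

>>> send_rows(
  steps="0 0 0.03 0 0 0; 0 0 0.03 0 0 0; 0 0 0.03 0 0 0; 0 0 0 0 0 0; 0 0 0 0 0 0",
)

```text
time: 10.77
tool_pos: [0.4914, -0.2169, 0.1089]
eef_rot: [-2.101, -2.335, 0.0]
wrist_force: [-0.5, 0.3, -2.4]
grip_width: 0.0098
grasp_force: 30.0
```

>>> send_rows(
  steps="0 0 0.03 0 0 0; 0 0 0.03 0 0 0; 0 0 0 0 0 0; 0 0 0 0 0 0",
)

```text
time: 11.1
tool_pos: [0.4914, -0.2169, 0.1071]
eef_rot: [-2.101, -2.335, 0.0]
wrist_force: [-0.3, -0.7, -2.3]
grip_width: 0.0099
grasp_force: 30.0
```

>>> send_rows(
  steps="0 0 0.03 0 0 0; 0 0 0 0 0 0; 0 0 0 0 0 0",
)

```text
time: 11.35
tool_pos: [0.4914, -0.2169, 0.1062]
eef_rot: [-2.101, -2.335, 0.0]
wrist_force: [-0.6, 0.3, -2.2]
grip_width: 0.0098
grasp_force: 30.0
```

>>> send_rows(
  steps="0 0 0.03 0 0 0; 0 0 0 0 0 0; 0 0 0 0 0 0",
)

```text
time: 11.6
tool_pos: [0.4916, -0.217, 0.1059]
eef_rot: [2.101, 2.335, 0.0]
wrist_force: [-2.2, 1.0, 5.6]
grip_width: 0.0096
grasp_force: 30.0
```

>>> send_rows(
  steps="0 0 0.02 0 0 0; 0 0 0 0 0 0; 0 0 0 0 0 0",
)

```text
time: 11.85
tool_pos: [0.4916, -0.217, 0.1054]
eef_rot: [2.101, 2.335, 0.0]
wrist_force: [-1.7, 1.1, 6.2]
grip_width: 0.0097
grasp_force: 30.0
```

Seated contact was felt at about 8 N. I ease off slightly and release with a partial opening.

>>> send_rows(
  steps="0 0 -0.02 0 0 0; 0 0 0 0 0 0; 0 0 0 0 0 0; 0 0 0 0 0 0; 0 0 0 0 0 0",
  grip=170,
)

```text
time: 12.27
tool_pos: [0.4914, -0.2169, 0.1053]
eef_rot: [-2.101, -2.335, 0.0]
wrist_force: [0.4, -0.2, 0.3]
grip_width: 0.0292
grasp_force: 0.0
```

>>> send_rows(
  steps="0 0 -0.2 0 0 0; 0 0 -0.5 0 0 0; 0 0 -0.9 0 0 0; 0 0 -1 0 0 0; 0 0 -1 0 0 0",
)

```text
time: 12.68
tool_pos: [0.491, -0.2167, 0.2146]
eef_rot: [-2.101, -2.334, 0.001]
wrist_force: [-0.0, -0.6, 0.1]
grip_width: 0.0293
grasp_force: 0.0
```

>>> send_rows(
  steps="0 0 -1 0 0 0; 0 0 0 0 0 0; 0 0 0 0 0 0",
  grip=255,
)

```text
time: 12.93
tool_pos: [0.4924, -0.2174, 0.2455]
eef_rot: [2.099, 2.332, 0.002]
wrist_force: [-0.5, 0.8, -0.4]
grip_width: 0.0125
grasp_force: 0.0
```

Run:
```python
from h import *
st=robot.sense(); print(st['time'],st['tool_pos'],st['wrist_force'],R.from_rotvec(st['eef_rot']).as_matrix().round(4)[:,1])
A=np.radians(6); Q=np.array([[np.cos(A),np.sin(A)],[-np.sin(A),np.cos(A)]])
s=snap('scene'); w=snap('wrist')
for n,W,C in [('scene',cloud(s),s['pixels']),('wrist',fcloud(w),w['pixels'])]:
    W=W.reshape(-1,3); C=C.reshape(-1,3).astype(int); L=np.c_[(W[:,:2]-[.4925,-.2162])@Q.T,W[:,2]]
    h=(W[:,2]>.11)&(W[:,2]<.15)&(abs(L[:,0])<.02)&(abs(L[:,1])<.03); print(n,'handle',h.sum(),np.percentile(L[h],[2,50,98],axis=0).round(4).tolist())
    for sg in (1,-1):
        k=(W[:,2]>.118)&(W[:,2]<.17)&(abs(L[:,0])<.03)&(L[:,1]*sg>.07)&(L[:,1]*sg<.13)
        if k.sum()>5:
            print(' lever',sg,k.sum(),np.percentile(L[k],[2,50,98],axis=0).round(4).tolist()); 
im=np.hstack([cv2.resize(s['pixels'][110:220,150:270],(436,400),interpolation=2),cv2.resize(w['pixels'][40:290,170:395],(360,400),interpolation=2)])
cv2.imwrite('pics/c4.png',im[:,:,::-1])
```

```text
12.9333 [ 0.49240766 -0.21737933  0.24548261] [-0.4791489   0.75096376 -0.41762192] [0.9945 0.105  0.0037]
scene handle 146 [[-0.0061, -0.0208, 0.1108], [0.002, 0.002, 0.1264], [0.0056, 0.0219, 0.1381]]
 lever 1 65 [[-0.0067, 0.0708, 0.1182], [0.0034, 0.0965, 0.1319], [0.0074, 0.1138, 0.1568]]
 lever -1 98 [[-0.009, -0.1155, 0.1186], [0.0021, -0.0998, 0.135], [0.007, -0.0719, 0.1563]]
wrist handle 645 [[-0.0054, -0.0216, 0.1166], [-0.0011, 0.0017, 0.1376], [0.0041, 0.0207, 0.1391]]
 lever 1 850 [[-0.0068, 0.0715, 0.1188], [-0.0003, 0.0969, 0.1391], [0.0065, 0.1124, 0.1592]]
 lever -1 306 [[-0.007, -0.1175, 0.1182], [-0.0002, -0.0901, 0.127], [0.0058, -0.0721, 0.1563]]
```

View pics/c4.png

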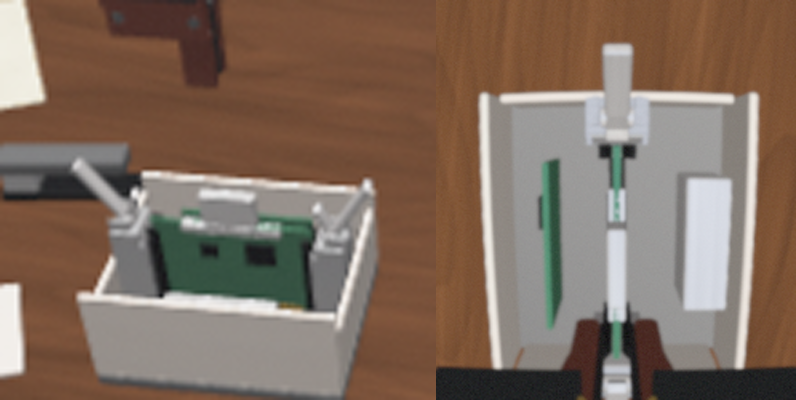

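Handle top is at z 0.138, so the board is resting on its sockets at 0.022, and both levers are open (picture: left tip at the right edge (368,185), right tip (80,165)). Next I go outside the left lever with fingers shut (tool x is analyser +y).

>>> send_rows(
  steps="0.6 0 0 0 0 0; 1 0 0 0 0 0; 1 0 0 0 0 0; 1 0 0 0 0 0; 1 0 0 0 0 0",
)

```text
time: 13.45
tool_pos: [0.4754, -0.0783, 0.2416]
eef_rot: [-2.1, -2.332, 0.003]
wrist_force: [1.2, -0.1, -0.4]
grip_width: 0.0001
grasp_force: 0.0
```

>>> send_rows(
  steps="0.4 0 0 0 0 0; 0 0 0.8 0 0 0; 0 0 0.9 0 0 0; 0 0 0.9 0 0 0; 0 0 0.5 0 0 0",
)

```text
time: 13.87
tool_pos: [0.4736, -0.0675, 0.147]
eef_rot: [-2.098, -2.333, 0.004]
wrist_force: [-1.6, 0.2, 0.4]
grip_width: 0.0005
grasp_force: 0.0
```

>>> send_rows(
  steps="0 0 0 0 0 0; 0 0 0 0 0 0; 0 0 0 0 0 0",
)

```text
time: 14.12
tool_pos: [0.476, -0.068, 0.1507]
eef_rot: [2.102, 2.335, -0.0]
wrist_force: [0.8, 0.4, 0.8]
grip_width: 0.0003
grasp_force: 0.0
```

```bash
cat >> h.py <<'E'
def loc():
    st=robot.sense(); A=np.radians(6); Q=np.array([[np.cos(A),np.sin(A)],[-np.sin(A),np.cos(A)]])
    M=R.from_rotvec(st['eef_rot']).as_matrix()
    print('t',st['time'],'L',(Q@(st['tool_pos'][:2]-[.4914,-.2169])).round(4),'z',st['tool_pos'][2].round(4),'F',(Q@st['wrist_force'][:2]).round(1),st['wrist_force'][2].round(1),'w',st['grip_width'],M[:,1].round(3),M[:,2].round(3))
E
python3 -c "from h import *; loc()"
```

```text
t 14.1167 L [0.0003 0.1497] z 0.1507 F [0.9 0.3] 0.8 w 0.0003036632199709824 [ 0.994  0.105 -0.   ] [-0. -0. -1.]
```

>>> send_rows(
  steps="-0.15 0 0 0 0 0; -0.15 0 0 0 0 0; -0.15 0 0 0 0 0; -0.1 0 0 0 0 0; -0.1 0 0 0 0 0",
)

```text
time: 14.53
tool_pos: [0.478, -0.0877, 0.1508]
eef_rot: [2.101, 2.334, 0.001]
wrist_force: [0.3, 0.2, -0.7]
grip_width: 0.0001
grasp_force: 0.0
```

>>> send_rows(
  steps="-0.1 0 0 0 0 0; -0.1 0 0 0 0 0; -0.1 0 0 0 0 0",
)

```text
time: 14.78
tool_pos: [0.4787, -0.0949, 0.1509]
eef_rot: [-2.102, -2.333, -0.003]
wrist_force: [-0.6, 9.9, 7.5]
grip_width: 0.0008
grasp_force: 4.9
```

>>> send_rows(
  steps="-0.1 0 -0.05 0 0 0; -0.1 0 -0.05 0 0 0; -0.1 0 -0.05 0 0 0; -0.1 0 -0.03 0 0 0",
)

```text
time: 15.12
tool_pos: [0.48, -0.1073, 0.1562]
eef_rot: [-2.101, -2.334, -0.002]
wrist_force: [-0.9, 6.0, 4.4]
grip_width: 0.0005
grasp_force: 3.1
```

```bash
python3 -c "from h import *; loc()"
```

```text
t 15.1167 L [1.000e-04 1.102e-01] z 0.1562 F [-0.2  6. ] 4.4 w 0.00046797798765040683 [0.994 0.105 0.   ] [ 0.     0.002 -1.   ]
```

>>> send_rows(
  steps="-0.12 0 -0.02 0 0 0; -0.12 0 -0.01 0 0 0; -0.12 0 0 0 0 0; -0.12 0 0 0 0 0",
)

```text
time: 15.45
tool_pos: [0.4816, -0.1218, 0.1571]
eef_rot: [-2.101, -2.334, -0.002]
wrist_force: [-0.6, 5.2, 5.1]
grip_width: 0.0006
grasp_force: 2.9
```

Run:
```python
from h import *
loc()
for r in (48,50):
  for f in range(10,-36,-5):
    a=np.radians(f); print(r,f,(82+r*np.sin(a)+3.5*np.cos(a)+10).round(1),(107+r*np.cos(a)-3.5*np.sin(a)).round(1))
```

```text
t 15.45 L [0.0002 0.0956] z 0.1571 F [-0.   5.2] 5.1 w 0.0005959261333120706 [0.994 0.105 0.   ] [ 0.     0.001 -1.   ]
48 10 103.8 153.7
48 5 99.7 154.5
48 0 95.5 155.0
48 -5 91.3 155.1
48 -10 87.1 154.9
48 -15 83.0 154.3
48 -20 78.9 153.3
48 -25 74.9 152.0
48 -30 71.0 150.3
48 -35 67.3 148.3
50 10 104.1 155.6
50 5 99.8 156.5
50 0 95.5 157.0
50 -5 91.1 157.1
50 -10 86.8 156.8
50 -15 82.4 156.2
50 -20 78.2 155.2
50 -25 74.0 153.8
50 -30 70.0 152.1
50 -35 66.2 150.0
```

>>> send_rows(
  steps="-0.1 0 0 0 0 0; -0.1 0 0 0 0 0; -0.1 0 0 0 0 0; -0.1 0 0.01 0 0 0; -0.1 0 0.02 0 0 0",
)

```text
time: 15.87
tool_pos: [0.483, -0.1366, 0.1558]
eef_rot: [-2.101, -2.334, -0.002]
wrist_force: [0.2, 5.2, 0.4]
grip_width: 0.0009
grasp_force: 2.7
```

```bash
python3 -c "from h import *; loc()"
```

```text
t 15.8667 L [0.     0.0808] z 0.1558 F [0.7 5.2] 0.4 w 0.0008561240933417567 [0.995 0.105 0.   ] [-0.     0.002 -1.   ]
```

>>> send_rows(
  steps="-0.07 0 0.02 0 0 0; -0.07 0 0.02 0 0 0; -0.07 0 0.025 0 0 0; 0 0 0 0 0 0",
)

```text
time: 16.2
tool_pos: [0.4837, -0.1429, 0.1538]
eef_rot: [-2.101, -2.334, -0.002]
wrist_force: [-0.4, 5.8, 1.7]
grip_width: 0.0006
grasp_force: 2.7
```

>>> send_rows(
  steps="-0.05 0 0.02 0 0 0; -0.05 0 0.02 0 0 0; 0 0 0 0 0 0",
)

```text
time: 16.45
tool_pos: [0.4839, -0.1456, 0.1526]
eef_rot: [-2.101, -2.333, -0.002]
wrist_force: [0.6, 6.1, 2.6]
grip_width: 0.0003
grasp_force: 3.3
```

```bash
python3 -c "from h import *; loc()"
```

```text
t 16.45 L [0.     0.0717] z 0.1526 F [1.3 6. ] 2.6 w 0.00030815365510550937 [ 0.995  0.104 -0.   ] [-0.     0.002 -1.   ]
```

>>> send_rows(
  steps="-0.04 0 0.018 0 0 0; -0.04 0 0.018 0 0 0; 0 0 0 0 0 0",
)

```text
time: 16.7
tool_pos: [0.4842, -0.1479, 0.1516]
eef_rot: [-2.101, -2.333, -0.002]
wrist_force: [0.8, 7.2, 2.7]
grip_width: 0.0002
grasp_force: 3.7
```

>>> send_rows(
  steps="-0.03 0 0.015 0 0 0; 0 0 0 0 0 0; 0 0 0 0 0 0",
)

```text
time: 16.95
tool_pos: [0.4842, -0.1486, 0.1511]
eef_rot: [-2.101, -2.333, -0.002]
wrist_force: [0.2, 7.6, 2.8]
grip_width: 0.0004
grasp_force: 3.9
```

>>> send_rows(
  steps="-0.03 0 0.015 0 0 0; 0 0 0 0 0 0; 0 0 0 0 0 0",
)

```text
time: 17.2
tool_pos: [0.4843, -0.1494, 0.1507]
eef_rot: [-2.101, -2.333, -0.002]
wrist_force: [-0.2, 8.5, 2.6]
grip_width: 0.0006
grasp_force: 4.1
```

>>> send_rows(
  steps="-0.03 0 0.015 0 0 0; 0 0 0 0 0 0; 0 0 0 0 0 0",
)

```text
time: 17.45
tool_pos: [0.4844, -0.1503, 0.1503]
eef_rot: [-2.101, -2.333, -0.002]
wrist_force: [1.3, 8.0, 2.8]
grip_width: 0.0007
grasp_force: 4.4
```

>>> send_rows(
  steps="-0.03 0 0.015 0 0 0; 0 0 0 0 0 0; 0 0 0 0 0 0",
)

```text
time: 17.7
tool_pos: [0.4844, -0.151, 0.1498]
eef_rot: [-2.101, -2.333, -0.003]
wrist_force: [0.9, 9.5, 4.2]
grip_width: 0.0005
grasp_force: 4.8
```

>>> send_rows(
  steps="-0.03 0 0.015 0 0 0; 0 0 0 0 0 0; 0 0 0 0 0 0",
)

```text
time: 17.95
tool_pos: [0.4845, -0.1514, 0.1496]
eef_rot: [-2.101, -2.332, -0.004]
wrist_force: [-0.2, 12.6, 6.2]
grip_width: 0.0005
grasp_force: 6.9
```

>>> send_rows(
  steps="-0.02 0 0.015 0 0 0; 0 0 0 0 0 0; 0 0 0 0 0 0",
)

```text
time: 18.2
tool_pos: [0.4846, -0.1516, 0.1494]
eef_rot: [-2.101, -2.332, -0.004]
wrist_force: [-0.9, 14.8, 10.5]
grip_width: 0.0005
grasp_force: 8.8
```

>>> send_rows(
  steps="-0.02 0 0.01 0 0 0; 0 0 0 0 0 0; 0 0 0 0 0 0",
)

```text
time: 18.45
tool_pos: [0.4846, -0.1519, 0.1492]
eef_rot: [-2.101, -2.331, -0.005]
wrist_force: [-1.6, 17.5, 12.4]
grip_width: 0.0003
grasp_force: 10.4
```

```bash
python3 -c "from h import *; loc()"
```

```text
t 18.45 L [0.     0.0654] z 0.1492 F [ 0.2 17.5] 12.4 w 0.00032039951226213274 [ 0.995  0.104 -0.   ] [-0.001  0.005 -1.   ]
```

The left lever is at its stop: 21 N with motion ceasing at the expected angle. I back off and go around to the right lever.

>>> send_rows(
  steps="0.1 0 -0.1 0 0 0; 0.2 0 -0.3 0 0 0; 0 0 -0.9 0 0 0; 0 0 -1 0 0 0; 0 0 -1 0 0 0",
)

```text
time: 18.87
tool_pos: [0.4834, -0.1455, 0.2488]
eef_rot: [-2.101, -2.335, 0.001]
wrist_force: [0.3, -0.6, -1.0]
grip_width: 0.0004
grasp_force: 0.0
```

>>> send_rows(
  steps="-0.5 0 0 0 0 0; -1 0 0 0 0 0; -1 0 0 0 0 0; -1 0 0 0 0 0; -1 0 0 0 0 0",
)

```text
time: 19.28
tool_pos: [0.4981, -0.2813, 0.2484]
eef_rot: [2.101, 2.335, -0.0]
wrist_force: [-0.3, 0.7, -0.0]
grip_width: 0.0005
grasp_force: 0.0
```

>>> send_rows(
  steps="-1 0 0 0 0 0; -1 0 0 0 0 0; -0.8 0 0 0 0 0; -0.2 0 0 0 0 0; 0 0 0 0 0 0",
)

```text
time: 19.7
tool_pos: [0.5073, -0.3708, 0.2476]
eef_rot: [2.104, 2.333, -0.0]
wrist_force: [-0.3, 0.9, -0.8]
grip_width: 0.0006
grasp_force: 0.0
```

>>> send_rows(
  steps="0 0 0 0 0 0; 0 0 0 0 0 0",
)

```text
time: 19.87
tool_pos: [0.5073, -0.3681, 0.2476]
eef_rot: [-2.1, -2.335, -0.0]
wrist_force: [0.1, 0.4, -0.3]
grip_width: 0.0004
grasp_force: 0.0
```

Run:
```python
from h import *
loc()
A=np.radians(6); Q=np.array([[np.cos(A),np.sin(A)],[-np.sin(A),np.cos(A)]])
s=snap('scene'); W=cloud(s).reshape(-1,3); L=np.c_[(W[:,:2]-[.4914,-.2169])@Q.T,W[:,2]]
h=(W[:,2]>.11)&(W[:,2]<.15)&(abs(L[:,0])<.02)&(abs(L[:,1])<.03); print('handle',np.percentile(L[h],[2,50,98],axis=0).round(4).tolist())
for sg in (1,-1):
    k=(W[:,2]>.118)&(W[:,2]<.18)&(abs(L[:,0])<.03)&(L[:,1]*sg>.03)&(L[:,1]*sg<.13); print(' lever',sg,k.sum(),np.percentile(L[k],[2,50,98],axis=0).round(4).tolist())
```

```text
t 19.8667 L [ 0.    -0.152] z 0.2476 F [0.2 0.4] -0.3 w 0.0004360732272975319 [ 0.994  0.106 -0.   ] [-0.001  0.001 -1.   ]
handle [[-0.0037, -0.0189, 0.1109], [0.0042, 0.0036, 0.1249], [0.0072, 0.0233, 0.1353]]
 lever 1 70 [[-0.0063, 0.0473, 0.1191], [0.0037, 0.0623, 0.1373], [0.0082, 0.0767, 0.1566]]
 lever -1 96 [[-0.0058, -0.1155, 0.1191], [0.0035, -0.0988, 0.1352], [0.0085, -0.0701, 0.156]]
```

>>> send_rows(
  steps="0 0 0.7 0 0 0; 0 0 0.9 0 0 0; 0 0 0.9 0 0 0; 0 0 0.7 0 0 0; 0 0 0 0 0 0",
)

```text
time: 20.33
tool_pos: [0.5053, -0.3663, 0.1475]
eef_rot: [-2.095, -2.331, 0.001]
wrist_force: [-0.7, 0.7, -0.3]
grip_width: 0.0006
grasp_force: 0.0
```

>>> send_rows(
  steps="0.15 0 0 0 0 0; 0.2 0 0 0 0 0; 0.2 0 0 0 0 0; 0.1 0 0 0 0 0; 0 0 0 0 0 0",
)

```text
time: 20.75
tool_pos: [0.506, -0.3493, 0.1529]
eef_rot: [2.099, 2.335, 0.0]
wrist_force: [0.2, 0.2, 1.0]
grip_width: 0.0002
grasp_force: 0.0
```

>>> send_rows(
  steps="0.1 0 0 0 0 0; 0.1 0 0 0 0 0; 0.1 0 -0.03 0 0 0",
)

```text
time: 21.0
tool_pos: [0.5055, -0.3433, 0.1538]
eef_rot: [2.097, 2.332, -0.003]
wrist_force: [-1.9, -10.0, 5.9]
grip_width: 0.0007
grasp_force: 4.8
```

```bash
python3 -c "from h import *; loc()"
```

```text
t 21.0 L [ 0.0009 -0.1271] z 0.1538 F [-2.9 -9.7] 5.9 w 0.0007373573039227465 [0.994 0.106 0.002] [ 0.003 -0.005 -1.   ]
```

>>> send_rows(
  steps="0.1 0 -0.03 0 0 0; 0.1 0 -0.03 0 0 0; 0.1 0 -0.03 0 0 0; 0.1 0 -0.02 0 0 0",
)

```text
time: 21.33
tool_pos: [0.5051, -0.3322, 0.1582]
eef_rot: [2.096, 2.329, -0.002]
wrist_force: [0.7, -8.6, 6.4]
grip_width: 0.0005
grasp_force: 4.0
```

>>> send_rows(
  steps="0.12 0 -0.01 0 0 0; 0.12 0 0 0 0 0; 0.12 0 0 0 0 0; 0.12 0 0 0 0 0",
)

```text
time: 21.67
tool_pos: [0.5033, -0.3168, 0.1578]
eef_rot: [2.098, 2.331, -0.001]
wrist_force: [1.5, -5.6, 4.4]
grip_width: 0.0008
grasp_force: 2.7
```

```bash
python3 -c "from h import *; loc()"
```

```text
t 21.6667 L [ 0.0014 -0.1006] z 0.1578 F [ 1.  -5.7] 4.4 w 0.0008218349097451533 [0.994 0.105 0.004] [ 0.004 -0.004 -1.   ]
```

>>> send_rows(
  steps="0.12 0 0 0 0 0; 0.12 0 0 0 0 0; 0.12 0 0 0 0 0; 0.12 0 0.02 0 0 0; 0.12 0 0.03 0 0 0",
)

```text
time: 22.08
tool_pos: [0.5014, -0.2985, 0.1562]
eef_rot: [2.098, 2.331, -0.0]
wrist_force: [0.3, -4.6, 6.0]
grip_width: 0.0003
grasp_force: 3.0
```

>>> send_rows(
  steps="0.08 0 0.03 0 0 0; 0.08 0 0.03 0 0 0; 0.07 0 0.03 0 0 0; 0 0 0 0 0 0",
)

```text
time: 22.42
tool_pos: [0.5005, -0.2909, 0.1532]
eef_rot: [2.099, 2.332, 0.0]
wrist_force: [1.3, -2.2, 5.7]
grip_width: 0.0005
grasp_force: 2.2
```

```bash
python3 -c "from h import *; loc()"
```

```text
t 22.4167 L [ 0.0013 -0.0746] z 0.1532 F [ 1.1 -2.3] 5.7 w 0.00046102790651163423 [0.994 0.105 0.003] [ 0.003 -0.002 -1.   ]
```

>>> send_rows(
  steps="0.06 0 0.022 0 0 0; 0.06 0 0.022 0 0 0; 0.03 0 0.015 0 0 0; 0 0 0 0 0 0",
)

```text
time: 22.75
tool_pos: [0.4997, -0.2861, 0.151]
eef_rot: [2.1, 2.333, 0.001]
wrist_force: [2.6, -2.9, 4.8]
grip_width: 0.0007
grasp_force: 2.7
```

>>> send_rows(
  steps="0.04 0 0.018 0 0 0; 0 0 0 0 0 0; 0 0 0 0 0 0",
)

```text
time: 23.0
tool_pos: [0.4997, -0.285, 0.1504]
eef_rot: [2.1, 2.333, 0.001]
wrist_force: [2.4, -3.0, 5.6]
grip_width: 0.0004
grasp_force: 2.9
```

>>> send_rows(
  steps="0.03 0 0.015 0 0 0; 0 0 0 0 0 0; 0 0 0 0 0 0",
)

```text
time: 23.25
tool_pos: [0.4997, -0.2844, 0.1501]
eef_rot: [2.099, 2.333, 0.001]
wrist_force: [1.4, -4.0, 6.0]
grip_width: 0.0003
grasp_force: 3.4
```

>>> send_rows(
  steps="0.03 0 0.015 0 0 0; 0 0 0 0 0 0; 0 0 0 0 0 0",
)

```text
time: 23.5
tool_pos: [0.4997, -0.2838, 0.1498]
eef_rot: [2.099, 2.332, 0.0]
wrist_force: [1.4, -5.4, 6.5]
grip_width: 0.0005
grasp_force: 4.1
```

>>> send_rows(
  steps="0.03 0 0.015 0 0 0; 0 0 0 0 0 0; 0 0 0 0 0 0",
)

```text
time: 23.75
tool_pos: [0.4997, -0.2833, 0.1495]
eef_rot: [2.098, 2.332, -0.0]
wrist_force: [1.1, -6.9, 8.3]
grip_width: 0.0004
grasp_force: 4.8
```

>>> send_rows(
  steps="0.03 0 0.015 0 0 0; 0 0 0 0 0 0; 0 0 0 0 0 0",
)

```text
time: 24.0
tool_pos: [0.4997, -0.2831, 0.1494]
eef_rot: [2.097, 2.331, -0.001]
wrist_force: [-0.1, -8.7, 8.9]
grip_width: 0.0008
grasp_force: 6.1
```

>>> send_rows(
  steps="0.03 0 0.015 0 0 0; 0 0 0 0 0 0; 0 0 0 0 0 0",
)

```text
time: 24.25
tool_pos: [0.4999, -0.2828, 0.1493]
eef_rot: [2.096, 2.331, -0.002]
wrist_force: [-0.6, -11.2, 10.7]
grip_width: 0.0007
grasp_force: 7.4
```

>>> send_rows(
  steps="0.03 0 0.01 0 0 0; 0 0 0 0 0 0; 0 0 0 0 0 0",
)

```text
time: 24.5
tool_pos: [0.4999, -0.2826, 0.1492]
eef_rot: [2.095, 2.33, -0.003]
wrist_force: [-1.4, -13.8, 11.6]
grip_width: 0.0004
grasp_force: 8.6
```

```bash
python3 -c "from h import *; loc()"
```

```text
t 24.5 L [ 0.0016 -0.0662] z 0.1492 F [ -2.8 -13.6] 11.6 w 0.00035741777287650293 [0.994 0.106 0.004] [ 0.005 -0.007 -1.   ]
```

>>> send_rows(
  steps="0.03 0 0.01 0 0 0; 0 0 0 0 0 0; 0 0 0 0 0 0",
)

```text
time: 24.75
tool_pos: [0.4999, -0.2824, 0.1492]
eef_rot: [2.094, 2.329, -0.004]
wrist_force: [-1.0, -16.4, 11.5]
grip_width: 0.0003
grasp_force: 9.8
```

>>> send_rows(
  steps="-0.1 0 -0.1 0 0 0; -0.3 0 -0.3 0 0 0; 0 0 -0.9 0 0 0; 0 0 -1 0 0 0; 0 0 -1 0 0 0",
)

```text
time: 25.17
tool_pos: [0.498, -0.2894, 0.246]
eef_rot: [-2.099, -2.332, 0.0]
wrist_force: [0.5, 0.3, 0.5]
grip_width: 0.0007
grasp_force: 0.0
```

>>> send_rows(
  steps="-1 0 0 0 0 0; -1 0 0 0 0 0; -1 0 0 0 0 0; -1 0 0 0 0 0; 0 0 0 0 0 0",
)

```text
time: 25.58
tool_pos: [0.5115, -0.4134, 0.2454]
eef_rot: [2.104, 2.332, -0.001]
wrist_force: [-0.7, 1.5, 0.1]
grip_width: 0.0007
grasp_force: 0.0
```

Run:
```python
from h import *
loc()
A=np.radians(6); Q=np.array([[np.cos(A),np.sin(A)],[-np.sin(A),np.cos(A)]])
s=snap('scene'); w=snap('wrist')
for n,W in [('scene',cloud(s)),('wrist',fcloud(w))]:
    W=W.reshape(-1,3); L=np.c_[(W[:,:2]-[.4914,-.2169])@Q.T,W[:,2]]
    h=(W[:,2]>.11)&(W[:,2]<.15)&(abs(L[:,0])<.02)&(abs(L[:,1])<.03); print(n,'handle',np.percentile(L[h],[2,50,98],axis=0).round(4).tolist())
    for sg in (1,-1):
        k=(W[:,2]>.118)&(W[:,2]<.18)&(abs(L[:,0])<.03)&(L[:,1]*sg>.03)&(L[:,1]*sg<.13); print(' lever',sg,k.sum(),np.percentile(L[k],[2,50,98],axis=0).round(4).tolist())
im=np.hstack([cv2.resize(s['pixels'][110:220,150:270],(436,400),interpolation=2),cv2.resize(w['pixels'][40:290,170:395],(360,400),interpolation=2)])
cv2.imwrite('pics/c5.png',im[:,:,::-1])
```

```text
t 25.5833 L [-0.0005 -0.1975] z 0.2454 F [-0.6  1.6] 0.1 w 0.0007286799773781011 [ 0.995  0.103 -0.   ] [-0.    -0.001 -1.   ]
scene handle [[-0.0047, -0.0198, 0.1108], [0.0035, 0.0016, 0.1245], [0.0068, 0.0228, 0.134]]
 lever 1 69 [[-0.0046, 0.047, 0.1193], [0.0035, 0.0623, 0.1394], [0.0093, 0.0767, 0.1564]]
 lever -1 43 [[-0.0037, -0.0766, 0.1182], [0.0057, -0.0583, 0.1398], [0.0082, -0.0461, 0.1563]]
wrist handle [[-0.0039, -0.0231, 0.1122], [0.0004, -0.0218, 0.1328], [0.0048, -0.0144, 0.135]]Traceback (most recent call last):
  File "<stdin>", line 9, in <module>
    return _quantile_unchecked(
        a, q, axis, out, overwrite_input, method, keepdims, weights)
    return _ureduce(a,
                    func=_quantile_ureduce_func,
    ...<5 lines>...
                    overwrite_input=overwrite_input,
                    method=method)
    r = func(a, **kwargs)
    result = _quantile(arr,
                       quantiles=q,
    ...<2 lines>...
                       out=out,
                       weights=wgt)
    slices_having_nans = np.isnan(arr[-1, ...])
                                  ~~~^^^^^^^^^
IndexError: index -1 is out of bounds for axis 0 with size 0
```

The handle top is at z 0.134, so the board is home at 0.018. Both lever tips are at y ±0.047 (closed), and the gripper is clear. Handing in.

```bash
python3 -c "from h import *; print(robot.sign_off())"
```

```text
the job is handed in; nothing more can be done
None
```

I seated the sensor board in the analyser, swung both ejector levers in to their stops, and handed the job in at 25.6 s; camera readings just before showed the board fully home and both levers closed.

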